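# Turn the mantel clock's dial onto its pin and press it home

### The arm

A 6-joint arm with a two-finger parallel gripper is mounted at the origin on the work surface. World frame = base frame: x ahead of the robot, y to its left, z up, the work surface at z = 0. Lengths are in m, angles in rad, forces in N, time in s.
With the tool pointing down it reaches from about 0.425 to 0.925 m from the base axis. Payload 12.5 kg.
Tool frame: the origin (TCP) lies at the very end of the fingers, on their centre line; the grasp point (between the pads) lies 19 mm behind it; z points along the fingers, x is the direction in which the jaws open and shut, and the axes are right-handed (so a half turn about z gives the same grasp; the last joint's range is limited). The gripper opens to 85 mm and grips with 20 to 120 N. Pads are 22 mm wide; open, the fingers measure 114 mm over their backs; the gripper's body (76 mm by 85 mm) begins 54 mm behind the grasp point. The pads swing forward as they close: fully open they stand 13 mm farther back than shut.
Start: joints at [-1.404, 0.491, 1.559, -0, 1.092, -0.106], TCP at [0.168, -0.602, 0.231] pointing down, gripper open.
Joint ranges: [-3.1, 3.1], [-0.84, 2.19], [0.05, 2.79], [-1.13, 4.28], [0.06, 2.93], [-2.69, 2.69]. Speed limits (rad/s): [2.22, 2.22, 2.79, 3.14, 3.14, 3.14].

### API

Orientations are given as a unit quaternion [w, x, y, z].
In Python, from plant import env gives the robot as it stands. The module is installed in compiled form; this text tells all that it offers.
- The arm moves only by the tool step_arm, never from a script. Its argument "series" is one flat list of numbers, 7 for each row, row after row: the shift along the tool's x, y, z in m, then the turn, a rotation vector about the tool's x, y, z in rad, then the finger opening in m, from 0 to 0.0854. A call has 1 to 12 rows; each row shifts and turns the commanded pose from where the row before left it, along the tool's axes as they then stand; what a row does not reach is not made up. A row lasts 1/10 s, in which the tool goes at most 50 mm and 8.59 degrees, less where a joint would pass 70% of its speed; a pose out of reach is approached as far as the arm can. A call is refused whole if a number of a shift passes 0.05 or a number of a turn 0.15, either way. A call with a gripper value outside its range is refused whole. The fingers move at their own pace and stop on an object; "grip_force" is the grip in N (left out, the last holds). Time passes only in rows, so rows that do not move let the fingers close. It gives the time, the measured TCP pose, the force and the opening at its end, in the units of the state.
- env.read_state(): the state, without advancing time (a new reading comes with each control period).
- env.camera(name): name is "side" or "top"; returns a dict with "color" (480x640x3 uint8, red, green, blue), "fx", "fy", "cx", "cy" (pixels), "xyz" and "rotation" of the camera in the world. Camera axes: x right, y down, z forward; pixel columns grow to the right and rows downward; lengths in m; the calibration is good to about 2 mm. A picture is of the moment at which its call begins. There is no depth.
- env.close_job(): hands the job in, once; it reports no verdict.
Trained networks look in a picture, given as the dict that the camera call returned (one of the last four; its "shot" number tells which), for a name from the list of things; names that differ only in an ending like _2 or _b are one class to them, and where a whole thing is asked for, a point or a joint stands for the part that bears it (a point fixed in the world has none). Each returns a list of dicts, best first, with "conf" (0 to 1); they miss things now and then, are a little off and sometimes report something else, mostly with a low value. They report only what shows in the picture. A call takes as long as a camera call.
- env.recognise(query, picture): "position" ([x, y, z] in m, in world coordinates, good to about 4 mm: the middle of the surface that is visible of it).
- env.tip_of(query, picture): "position" ([x, y, z] in m, in world coordinates, good to about 4 mm: a listed point, or the origin of a listed thing).
The state is a dict: "clock": time; "joint_pos": joint angles; "joint_vel": joint speeds; "joint_efforts": joint torques, N m; "ee_pos": TCP position; "eef_rot": TCP orientation; "ft_force": force on the tool from outside, world axes, zero at the start; "wrist_torque": the same for the moment, N m; "opening": opening from 0.0 (shut) to 1.0 (fully open).
Only numpy, scipy, OpenCV 4.12 (cv2) and the standard library are available. Lean on these libraries where they do the work, as an engineer would, in place of code of your own. Each camera call takes 0.05 s, during which the arm holds its last target.

### The job

The mantel clock lies on its back with its dial sitting loose and turned round, propped up on the locating pin at twelve o'clock. With a fingertip, push the dial round until the notch in its rim stands over the pin, then press it down until it is fully home in the case, without forcing it. The dial is only to be pushed and pressed, never lifted, and everything else on the mantel stays where it is.

Things in the scene. Friction and masses are not known exactly. Their poses are not given: they have to be found in the camera images.
- clock: Dark wooden clock case, fixed, lying on its back. Origin: centre of its underside, straight below the dial's centre. z up; +x points to the clock's top (twelve o'clock). Body 200 x 200 mm, flat face 55 mm above the origin. Plinth on the -x side: 236 mm wide, 66 mm high, out to x = -127 mm. Cornice on the +x side: 214 mm wide, 60 mm high, out to x = 109 mm.
- rebate (a point): Centre of the floor of the round rebate in the case's face that takes the dial: 148 mm diameter, 6 mm deep, floor 49 mm above the mantel. A brass bush, 10 mm diameter, stands here with a thin steel hand shaft, its tip 67 mm above the mantel.
- pin (a point): Top of the fixed brass locating pin (8 mm diameter, domed, 7 mm above the rebate floor, top 56 mm above the mantel), 66 mm from the dial's centre towards twelve o'clock. It is mostly hidden under the dial's rim while the dial is up; a 16 mm brass disc inlaid in the wooden face just outside it marks the place.
- notch (a point): Middle of the notch in the dial's rim, at the dial's underside, 66 mm from its centre. The dial is a white disc, 140 mm diameter, 5 mm thick. The notch is 11 mm wide and 10 mm deep, open at the rim.
- block (a point): Middle of the top of the raised red hour block (twelve o'clock) on the notch's radius, 47 mm from the dial's centre. With it, brass blocks of the same size at 3, 6 and 9; a fingertip can push on any. Each is 20 mm long along the radius (37 to 57 mm from the centre), 8 mm wide, 8 mm high above the dial's surface. Between them only printed marks.
- dial (a joint): Turning angle of the dial about the clock's z axis in rad, counter-clockwise from above positive: 0 (or 2 pi) when the notch is over the pin; starts between 0.7 and 5.58. Turns freely either way. Light friction (about 0.03 N m): it stays where it is left.
- collar (a joint): How far the dial is pushed down, in m: 0 resting on the pin (dial surface 61 mm above the mantel; starts up to 1.5 mm higher), 0.007 fully home (surface 54 mm, 1 mm below the wooden face); negative if raised. Its rubber collar is a push fit on the bush: 3 to 4 N moves it down, it stays at any height and does not tilt. The pin blocks it unless under the notch; its dome guides it in from 2 mm off.
- mug: Green enamel mug, 80 mm across, 85 mm high, handle at its +y. Origin: centre of its underside. Leave alone.
- jar: Ribbed amber glass jar with a cork lid, 84 mm across, 120 mm high. Origin: centre of its underside. Leave alone.
- opener: Flat steel bottle opener, 120 mm long along its x, 40 mm wide, 6 mm thick. Origin: on its underside near the middle. Leave alone.
- bezel: The clock's brass bezel ring with its glass, lying flat, 164 mm across, 14 mm high. Origin: centre of its underside. Leave alone.
- screwdriver: Screwdriver lying along its x, 150 mm long, handle to its -x. Leave alone.
- dish: Blue ceramic saucer with the clock's hands, nut and battery, 110 mm across, 14 mm high, fixed. Origin: centre of its underside.
- pegboard: White plastic pegboard panel with three grey pegs, standing upright on a foot: 240 mm wide along its x, 168 mm high, foot 60 mm deep, fixed; the pegs stick out 35 mm to its -y. Origin: centre of its underside.

How it is judged:
At the end, for the whole second after the job is handed in: The notch stands over the pin (within 3 mm), the dial is pressed down at least 5.5 mm of its 7 mm, and it is at rest. All other things stand within 20 mm of where they were (horizontal distance between notch and pin below 0.003 m and value of joint collar above 0.0055 m and velocity of joint dial between -0.05 and 0.05 rad/s); the robot touches nothing.
It fails at once if the dial was lifted more than 5 mm off its pin (value of joint collar below -0.005 m).
It fails at once if the dial was forced: more than 60 N from the fingers on the clock (contact force between the fingers and clock above 60 N).
It fails at once if another thing on the mantel was moved more than 20 mm (distance of any of mug, jar, opener, bezel, screwdriver from where it was at the start of the episode above 0.02 m).
It also fails if it takes over 69 s, if anything falls off the work surface, if the arm or the gripper's body presses on something with over 40 N, if the wrist force passes 120 N, or if a joint passes its speed limit or range.

## Working session

There is one attempt and no reset: what is moved stays moved. The work goes in short steps, Python scripts to look and compute and a tool call to move; the robot and the scene stay as the last step left them, time stands still between calls to the robot, and variables do not carry over. Pictures are saved under pics/ and viewed, and the job is handed in when it is done.

Besides the shell and the picture viewer there is one more tool, called as name(argument=value, ...), one argument or row to a line, values as JSON. step_arm: Moves the arm, as the interface text tells. Its arguments: {"type":"object","properties":{"series":{"type":"array","items":{"type":"number"}},"grip_force":{"type":"number"}},"required":["series"]}

```bash
mkdir -p pics; cat > h.py <<'E'
from plant import env
import numpy as np, cv2
def snap(cam,name):
    p=env.camera(cam); cv2.imwrite(f'pics/{name}.png',p['color'][:,:,::-1]); return p
def proj(p,X):
    R=np.array(p['rotation']).reshape(3,3); c=R.T@(np.array(X)-p['xyz']); return p['fx']*c[0]/c[2]+p['cx'],p['fy']*c[1]/c[2]+p['cy']
def ray(p,u,v,z):
    R=np.array(p['rotation']).reshape(3,3); d=R@np.array([(u-p['cx'])/p['fx'],(v-p['cy'])/p['fy'],1]); o=np.array(p['xyz']); return o+d*(z-o[2])/d[2]
E
python3 - <<'E'
from h import *
s=env.read_state(); print(s)
for c in ['top','side']:
    p=snap(c,c+'0'); print(c,p['xyz'],p['rotation'],p['fx'],p['cx'],p['cy'])
    for q in ['clock','rebate','pin','notch','block']:
        for r in env.tip_of(q,p)[:2]: print(q,r, proj(p,r['position']))
    for q in ['mug','jar','pegboard','bezel','dish','screwdriver','opener']:
        for r in env.tip_of(q,p)[:1]: print(q,r)
E
```

```text
{'clock': 0.0, 'joint_pos': array([-1.40362496e+00,  4.91554517e-01,  1.55949015e+00, -2.22720529e-05,
        1.09168741e+00, -1.05571202e-01]), 'joint_vel': array([-2.99250159e-04,  6.54571855e-04,  1.11424128e-03, -9.24134334e-05,
        1.63099646e-03,  1.16439029e-03]), 'joint_efforts': array([ 1.77232407e-03, -6.18434787e+01, -2.61583436e+01, -1.68674301e-04,
        4.17476185e-03,  2.51194325e-05]), 'ee_pos': array([ 0.16835226, -0.60164717,  0.23071686]), 'eef_rot': array([-3.83051857e-04,  7.96675319e-01, -6.04407239e-01, -4.21828070e-04]), 'ft_force': array([ 0.66286702, -0.22169128,  0.07863961]), 'wrist_torque': array([-0.01013869, -0.01851639, -0.03765152]), 'opening': 1.0012035500899528}
top [0.3027908  0.11960941 1.52855754] [-0.04089357  0.70934777 -0.70215794  0.04612693] 501.92361576099313 329.75053639787933 222.90983571592267Traceback (most recent call last):
  File "<stdin>", line 6, in <module>
  File "h.py", line 6, in proj
    R=np.array(p['rotation']).reshape(3,3); c=R.T@(np.array(X)-p['xyz']); return p['fx']*c[0]/c[2]+p['cx'],p['fy']*c[1]/c[2]+p['cy']
ValueError: cannot reshape array of size 4 into shape (3,3)
```

```bash
sed -i 's/np.array(p\[.rotation.\]).reshape(3,3)/RR(p)/' h.py; cat >> h.py <<'E'
from scipy.spatial.transform import Rotation
def RR(p):
    q=p['rotation']; return Rotation.from_quat([q[1],q[2],q[3],q[0]]).as_matrix()
E
python3 - <<'E'
from h import *
f=lambda a:[round(float(x),3) for x in a]
for c in ['top','side']:
    p=snap(c,c+'0'); print(c,p['xyz'],p['rotation'],p['fx'],p['cx'],p['cy'])
    for q in ['clock','rebate','pin','notch','block']:
        for r in env.tip_of(q,p)[:2]: print(q,f(r['position']),r['conf'], f(proj(p,r['position'])))
    for q in ['mug','jar','pegboard','bezel','dish','screwdriver','opener']:
        for r in env.tip_of(q,p)[:1]: print(q,f(r['position']),r['conf'])
E
```

```text
top [0.3027908  0.11960941 1.52855754] [-0.04089357  0.70934777 -0.70215794  0.04612693] 501.92361576099313 329.75053639787933 222.90983571592267
clock [0.556, 0.048, 0.003] 0.69 [349.99, 202.277]
rebate [0.56, 0.048, 0.048] 0.61 [350.415, 198.472]
pin [0.622, 0.035, 0.056] 0.87 [355.26, 177.629]
notch [0.589, -0.008, 0.056] 0.89 [369.633, 188.763]
block [0.582, 0.014, 0.069] 0.71 [362.402, 190.119]
mug [0.435, 0.377, -0.003] 0.61
jar [0.622, 0.373, 0.0] 0.9
pegboard [0.521, 0.611, 0.001] 0.7
bezel [0.69, -0.377, -0.004] 0.66
dish [0.301, -0.397, 0.002] 0.81
screwdriver [0.282, 0.312, -0.001] 0.81
opener [0.454, -0.317, -0.001] 0.52
side [0.33840798 1.06878694 0.76557404] [ 0.03329906 -0.06136194  0.88821926 -0.45408418] 460.1615902355667 315.357596519863 244.45812815124285
clock [0.559, 0.046, 0.004] 0.95 [289.349, 246.984]
rebate [0.563, 0.049, 0.048] 0.68 [286.957, 234.436]
pin [0.626, 0.036, 0.056] 0.85 [265.455, 227.834]
pin [0.592, -0.012, 0.054] 0.34 [281.073, 219.968]
notch [0.593, -0.01, 0.055] 0.88 [280.481, 219.989]
block [0.586, 0.007, 0.069] 0.87 [281.549, 219.298]
mug [0.432, 0.369, 0.003] 0.68
jar [0.62, 0.373, 0.004] 0.92
pegboard [0.52, 0.612, 0.001] 0.74
bezel [0.685, -0.382, -0.001] 0.68
dish [0.301, -0.395, 0.003] 0.7
screwdriver [0.28, 0.307, -0.002] 0.8
opener [0.457, -0.316, 0.002] 0.52
```

View pics/top0.png

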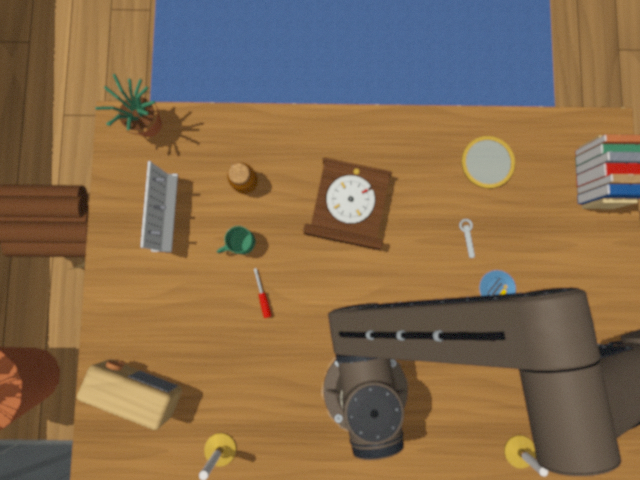

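View pics/side0.png

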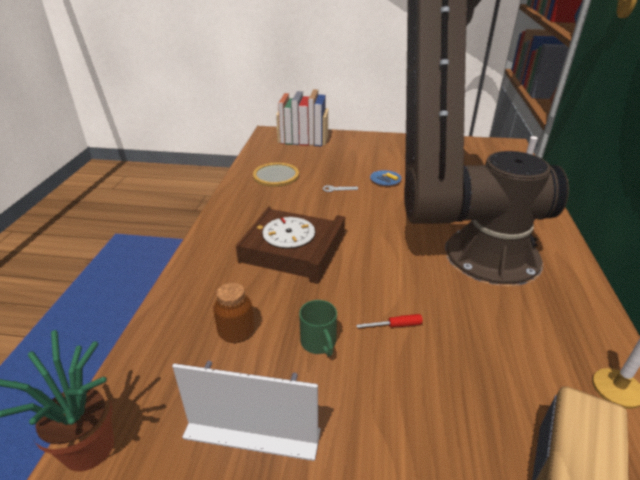

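The top view shows the clock at about (350,199), with the red block at (363,190) and the brass marker at (356,171). The networks agree with it. I'll refine the centre and angles next.

```bash
python3 - <<'E'
from h import *
f=lambda a:[round(float(x),4) for x in a]
p=snap('top','top1'); im=p['color']
c=im[150:260,295:405]; cv2.imwrite('pics/crop1.png',cv2.resize(c[:,:,::-1],(770,770)[:2],interpolation=cv2.INTER_CUBIC)[:600])
for cam in ['top','side']:
    p=env.camera(cam); im=p['color'].astype(int)
    m=((im.min(2)>150)).astype(np.uint8)
    x0,y0=(int(round(v)) for v in proj(p,[.56,.048,.061]))
    M=np.zeros_like(m); M[y0-35:y0+35,x0-40:x0+40]=1; m*=M
    n,l,st,ce=cv2.connectedComponentsWithStats(m); k=1+np.argmax(st[1:,4])
    cn,_=cv2.findContours((l==k).astype(np.uint8),cv2.RETR_EXTERNAL,cv2.CHAIN_APPROX_NONE)
    h=cv2.convexHull(max(cn,key=len))
    e=cv2.fitEllipse(h); print(cam,e, f(ray(p,*e[0],.0615)))
    P=np.array([ray(p,*q[0],.0615)[:2] for q in h]); A=np.c_[2*P,np.ones(len(P))]; s=np.linalg.lstsq(A,(P**2).sum(1),rcond=None)[0]; print('circle',s[:2],np.sqrt(s[2]+s[:2]@s[:2]))
    red=((im[:,:,0]-im[:,:,1]>60)&(im[:,:,0]-im[:,:,2]>60)&(im[:,:,0]>120)).astype(np.uint8)*M
    ys,xs=np.nonzero(red); w=(im[ys,xs,0]-im[ys,xs,1]); print('red',len(xs),f(ray(p,np.average(xs,weights=w),np.average(ys,weights=w),.067)))
    yl=((im[:,:,0]-im[:,:,2]>90)&(im[:,:,1]>130)).astype(np.uint8)*M
    n,l,st,ce=cv2.connectedComponentsWithStats(yl)
    for k in range(1,n): print('brass',st[k,4],f(ce[k]),f(ray(p,*ce[k],.055)))
E
```

```text
top ((350.1488952636719, 198.72096252441406), (47.09307098388672, 47.58935546875), 93.22968292236328) [0.5573, 0.0499, 0.0615]
circle [0.55772832 0.04986881] 0.07064993288404421
red 9 [0.5813, 0.0073, 0.067]
brass 21 [356.0, 171.0] [0.6429, 0.0324, 0.055]
brass 3 [342.3333, 184.0] [0.6028, 0.0731, 0.055]
brass 1 [336.0, 206.0] [0.536, 0.0915, 0.055]
brass 2 [358.5, 212.5] [0.5173, 0.0246, 0.055]
side ((288.293701171875, 231.63119506835938), (29.218870162963867, 51.47288131713867), 87.30894470214844) [0.5578, 0.0544, 0.0615]
circle [0.55819139 0.05116341] 0.07044188493883835
red 13 [0.5826, 0.0064, 0.067]
brass 6 [304.1667, 225.3333] [0.5216, 0.0083, 0.055]
brass 7 [259.7143, 226.5714] [0.6436, 0.0311, 0.055]
brass 5 [272.0, 232.4] [0.6034, 0.0547, 0.055]
brass 5 [293.8, 238.2] [0.5393, 0.0739, 0.055]
```

View pics/crop1.png

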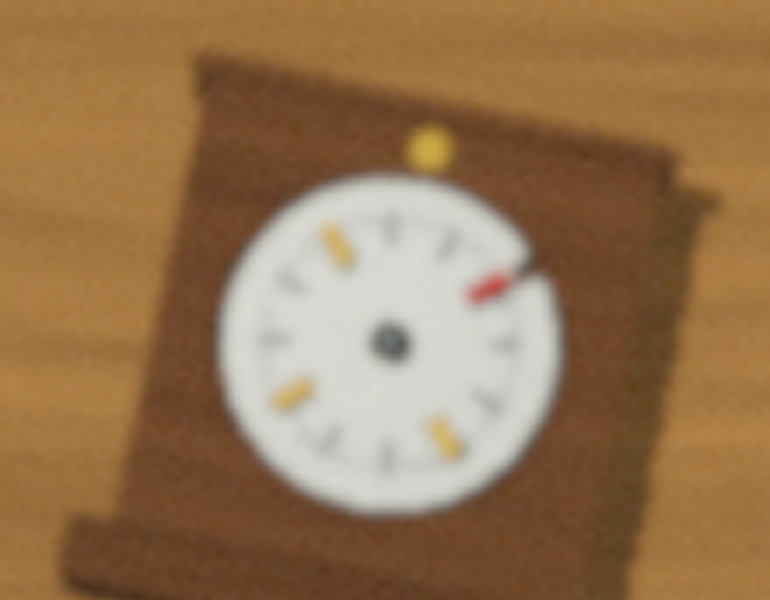

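step_arm(
  series=[-0.0265,-0.03,0,0,0,0,0,-0.0265,-0.03,0,0,0,0,0,-0.0265,-0.03,0,0,0,0,0,-0.0265,-0.03,0,0,0,0,0,-0.0265,-0.03,0,0,0,0,0,-0.0265,-0.03,0,0,0,0,0,-0.0265,-0.03,0,0,0,0,0,-0.0265,-0.03,0,0,0,0,0,-0.0265,-0.03,0,0,0,0,0,-0.0265,-0.03,0,0,0,0,0,-0.0265,-0.03,0,0,0,0,0,-0.0265,-0.03,0,0,0,0,0],
  grip_force=40,
)

```text
clock: 2.75
ee_pos: [0.4301, -0.1972, 0.2315]
eef_rot: [0.0, 0.797, -0.604, 0.0]
ft_force: [-0.1, -0.5, 0.8]
opening: 0.001
```

step_arm(
  series=[-0.0265,-0.03,0,0,0,0,0,-0.0265,-0.03,0,0,0,0,0,-0.0265,-0.03,0,0,0,0,0,-0.0265,-0.03,0,0,0,0,0,-0.0265,-0.03,0,0,0,0,0,-0.0265,-0.03,0,0,0,0,0,0,0,0.04,0,0,0.05,0,0,0,0.04,0,0,0.05,0,0,0,0.03,0,0,0.05,0,0,0,0,0,0,0,0,0,0,0,0,0,0,0],
)

```text
clock: 3.85
ee_pos: [0.5603, 0.0029, 0.1219]
eef_rot: [0.0, 0.75, -0.662, -0.0]
ft_force: [-0.7, 0.7, -0.2]
opening: 0.004
```

```bash
cat >> h.py <<'E'
def st():
    s=env.read_state(); q=s['eef_rot']; M=Rotation.from_quat([q[1],q[2],q[3],q[0]]).as_matrix()
    print('t',round(s['clock'],2),'pos',s['ee_pos'].round(4),'hx',M[:2,0].round(4),round(float(np.arctan2(M[1,0],M[0,0])),4),'z',M[:,2].round(3),'F',s['ft_force'].round(2),'open',round(float(s['opening']),3)); return s,M
E
python3 - <<'E'
from h import *
s,M=st()
for c in ['side','top']:
    p=snap(c,c+'2'); x,y=[int(v) for v in proj(p,[.56,.05,.06])]
    cv2.imwrite(f'pics/{c}2c.png',cv2.resize(p['color'][y-60:y+50,x-70:x+70,::-1],None,fx=5,fy=5,interpolation=cv2.INTER_CUBIC))
t=np.array([.559,.003]); print(M.T@(np.r_[t,.10]-s['ee_pos']))
E
```

```text
t 3.85 pos [0.5603 0.0029 0.1219] hx [ 0.1239 -0.9923] -1.4466 z [-0. -0. -1.] F [-0.67  0.72 -0.24] open 0.004
[-0.00027029  0.00122916  0.02186433]
```

View pics/side2c.png

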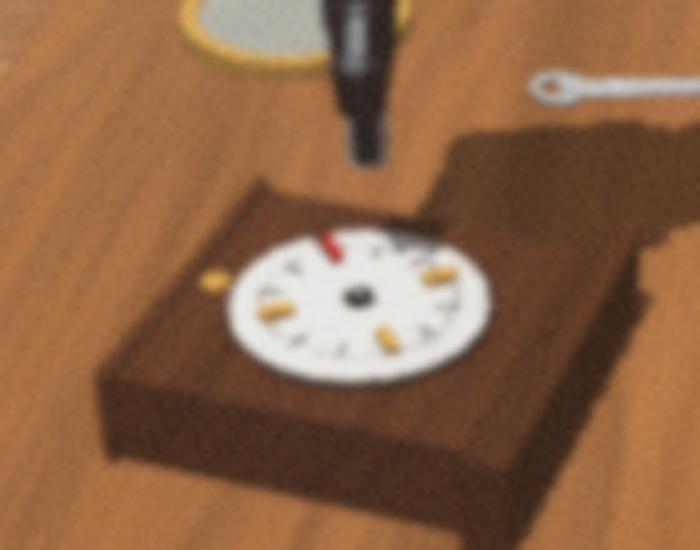

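View pics/top2.png

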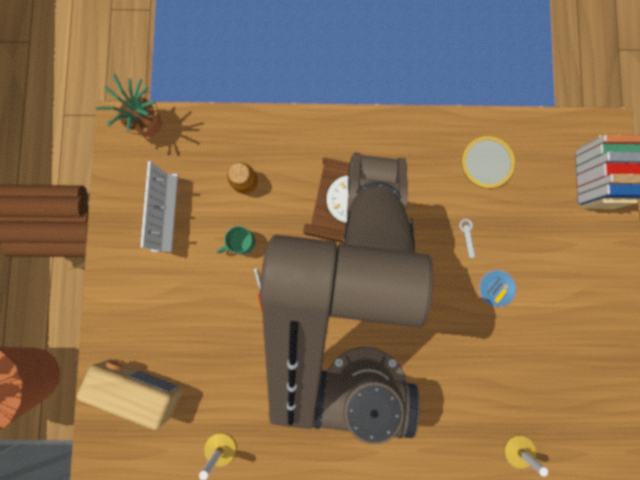

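The fingertip is clear above the spot clockwise of the red block. Next I descend beside the block.

step_arm(
  series=[0,0.001,0.02,0,0,0,0,0,0,0.015,0,0,0,0,0,0,0.01,0,0,0,0,0,0,0.007,0,0,0,0,0,0,0.005,0,0,0,0,0,0,0,0,0,0,0,0,0,0,0,0,0,0],
)

```text
clock: 4.65
ee_pos: [0.5592, 0.0028, 0.0647]
eef_rot: [-0.0, 0.749, -0.662, 0.0]
ft_force: [0.0, -0.1, 0.6]
opening: -0.003
```

```bash

python3 - <<'E'
from h import *
s,M=st()
for c in ['side']:
    p=snap(c,c+'3'); x,y=[int(v) for v in proj(p,[.56,.05,.06])]
    cv2.imwrite(f'pics/{c}3c.png',cv2.resize(p['color'][y-60:y+50,x-70:x+70,::-1],None,fx=5,fy=5,interpolation=cv2.INTER_CUBIC))
E
```

```text
t 4.65 pos [0.5592 0.0028 0.0647] hx [ 0.1226 -0.9925] -1.4479 z [ 0. -0. -1.] F [ 0.03 -0.13  0.61] open -0.003
```

View pics/side3c.png

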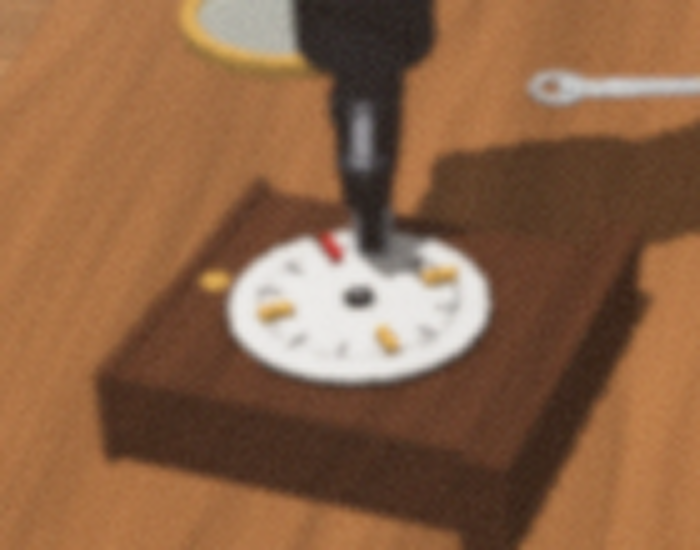

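step_arm(
  series=[0.0008,-0.0018,0,0,0,-0.11,0,0.0008,-0.0019,0,0,0,-0.11,0,0.0007,-0.0019,0,0,0,-0.11,0,0.00075,-0.00235,0,0,0,-0.05,0,0.00075,-0.00235,0,0,0,-0.05,0,0.00075,-0.00235,0,0,0,-0.05,0,0.00075,-0.00235,0,0,0,-0.05,0,0.00075,-0.00235,0,0,0,-0.05,0,0.00075,-0.00235,0,0,0,-0.05,0,0,0,0,0,0,0,0],
)

```text
clock: 5.7
ee_pos: [0.5794, 0.0058, 0.0646]
eef_rot: [-0.0, 0.918, -0.397, 0.0]
ft_force: [0.5, 1.1, 0.1]
opening: 0.0
```

```bash

cat >> h.py <<'E'
def look(n):
    s,M=st(); C=np.array([.558,.05])
    d=s['ee_pos'][:2]-C; print('tool-frame offset',M[:2,:2].T@d)
    p=snap('side','side%d'%n); x,y=[int(v) for v in proj(p,[.56,.05,.06])]
    cv2.imwrite(f'pics/side{n}c.png',cv2.resize(p['color'][y-60:y+50,x-70:x+70,::-1],None,fx=5,fy=5,interpolation=cv2.INTER_CUBIC))
    for q in ['notch','block','pin']:
        for r in env.tip_of(q,p)[:1]:
            X=np.array(r['position']); print(q,X.round(4),round(r['conf'],2),'ang',np.arctan2(*(X[:2]-C)[::-1]).round(3),'r',np.hypot(*(X[:2]-C)).round(4))
    im=p['color'].astype(int); M=np.zeros(im.shape[:2],bool); M[y-35:y+35,x-45:x+45]=1
    ys,xs=np.nonzero((im[:,:,0]-im[:,:,1]>60)&(im[:,:,0]-im[:,:,2]>60)&(im[:,:,0]>120)&M&(im[:,:,1]-im[:,:,2]<25))
    if len(xs):
        w=im[ys,xs,0]-im[ys,xs,1]; X=ray(p,np.average(xs,weights=w),np.average(ys,weights=w),.067); print('red',len(xs),X.round(4),'ang',np.arctan2(*(X[:2]-C)[::-1]).round(3),'r',np.hypot(*(X[:2]-C)).round(4))
E
python3 -c "
from h import *
look(4)"
```

```text
t 5.7 pos [0.5794 0.0058 0.0646] hx [ 0.6843 -0.7292] -0.8172 z [ 0.001 -0.    -1.   ] F [0.52 1.06 0.09] open 0.0
tool-frame offset [0.04682812 0.0146389 ]
notch [ 0.6064 -0.0016  0.0554] 0.57 ang -0.817 r 0.0707
block [0.5923 0.012  0.0686] 0.76 ang -0.837 r 0.0512
pin [0.6258 0.0373 0.0536] 0.85 ang -0.185 r 0.069
red 20 [0.5925 0.0139 0.067 ] ang -0.808 r 0.05
```

View pics/side4c.png

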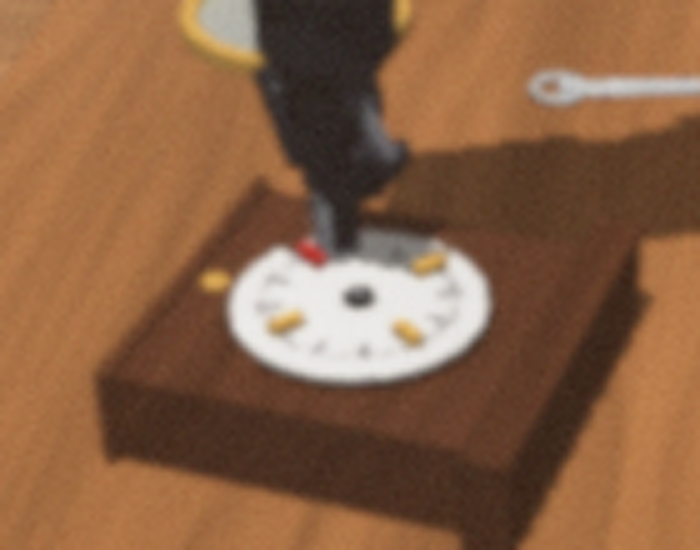

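The dial is turning with the finger, and the block sits at the tool heading (about -0.817). The target is about -0.20, so I'll go most of the way.

step_arm(
  series=[0.00075,-0.00235,0,0,0,-0.05,0,0.00075,-0.00235,0,0,0,-0.05,0,0.00075,-0.00235,0,0,0,-0.05,0,0.00075,-0.00235,0,0,0,-0.05,0,0.00075,-0.00235,0,0,0,-0.05,0,0.00075,-0.00235,0,0,0,-0.05,0,0.00075,-0.00235,0,0,0,-0.05,0,0.00075,-0.00235,0,0,0,-0.05,0,0.00075,-0.00235,0,0,0,-0.05,0,0.00075,-0.00235,0,0,0,-0.05,0,0.00045,-0.0014,0,0,0,-0.03,0,0,0,0,0,0,0,0],
)

```text
clock: 7.1
ee_pos: [0.5991, 0.0222, 0.0643]
eef_rot: [0.0, 0.99, -0.144, 0.0]
ft_force: [-0.8, -0.2, -0.1]
opening: -0.003
```

```bash

python3 -c "
from h import *
look(5)"
```

```text
t 7.1 pos [0.5991 0.0222 0.0643] hx [ 0.9588 -0.2841] -0.2881 z [ 0. -0. -1.] F [-0.76 -0.17 -0.06] open -0.003
tool-frame offset [0.0473446  0.01496994]
notch [0.6226 0.0309 0.0578] 0.83 ang -0.287 r 0.0674
block [0.6065 0.0362 0.0719] 0.62 ang -0.277 r 0.0504
pin [0.6226 0.0363 0.0543] 0.97 ang -0.209 r 0.066
red 19 [0.6033 0.0373 0.067 ] ang -0.274 r 0.0471
```

View pics/side5c.png

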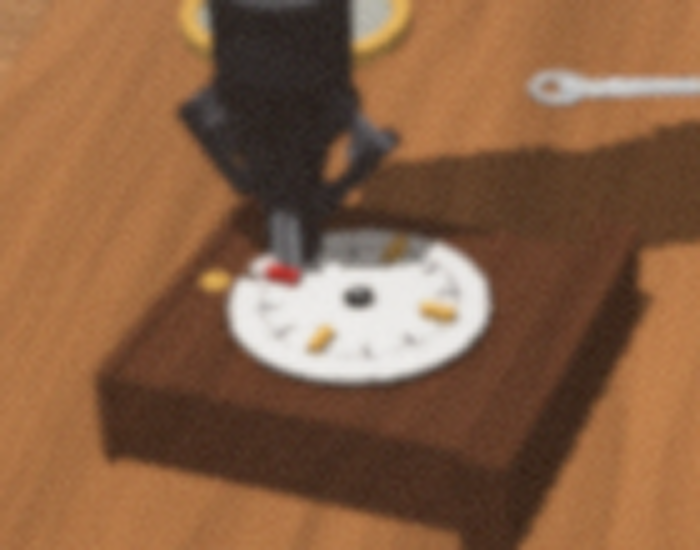

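step_arm(
  series=[0.0003,-0.00094,0,0,0,-0.02,0,0.0003,-0.00094,0,0,0,-0.02,0,0.0003,-0.00094,0,0,0,-0.02,0,0,0,0,0,0,0,0,0,0,0,0,0,0,0,0,0.006,0,0,0,0,0,0,0,-0.04,0,0,0,0,0,0,-0.04,0,0,0,0,0,0.05,0,0,0,0,0,0,0.05,0,0,0,0,0,0,0.05,0,0,0,0,0,0,0,0,0,0,0,0],
)

```text
clock: 8.5
ee_pos: [0.5643, -0.1325, 0.1445]
eef_rot: [0.0, 0.993, -0.116, 0.0]
ft_force: [0.6, -0.1, -0.1]
opening: 0.0
```

```bash

cat > meas.py <<'E'
from h import *
import sys
n=sys.argv[1]; st()
C=np.array([.558,.05])
for cam in ['side','top','side','top']:
    p=snap(cam,cam+n); x,y=[int(v) for v in proj(p,[.56,.05,.06])]
    cv2.imwrite(f'pics/{cam}{n}c.png',cv2.resize(p['color'][y-60:y+50,x-70:x+70,::-1],None,fx=5,fy=5,interpolation=cv2.INTER_CUBIC))
    print(cam)
    for q in ['notch','block','pin']:
        for r in env.tip_of(q,p)[:1]:
            X=np.array(r['position']); print(q,X.round(4),round(r['conf'],2),'ang',np.arctan2(*(X[:2]-C)[::-1]).round(3),'r',np.hypot(*(X[:2]-C)).round(4))
    im=p['color'].astype(int); M=np.zeros(im.shape[:2],bool); M[y-35:y+35,x-45:x+45]=1
    for nm,m,z in [('red',(im[:,:,0]-im[:,:,1]>60)&(im[:,:,1]-im[:,:,2]<25)&(im[:,:,0]>120),.069),('brass',(im[:,:,0]-im[:,:,2]>75)&(im[:,:,1]>120),.055)]:
        k,l,s,c=cv2.connectedComponentsWithStats((m&M).astype(np.uint8))
        for i in range(1,k):
            if s[i,4]<3: continue
            ys,xs=np.nonzero(cv2.dilate((l==i).astype(np.uint8),np.ones((3,3)))); w=np.clip(im[ys,xs,0]-im[ys,xs,2 if nm=='brass' else 1]-25,0,None)
            u,v=np.average(xs,weights=w),np.average(ys,weights=w)
            X=ray(p,u,v,z); r=np.hypot(*(X[:2]-C))
            if nm=='brass' and r<.065: X=ray(p,u,v,.069)
            print(nm,s[i,4],X.round(4),'ang',np.arctan2(*(X[:2]-C)[::-1]).round(3),'r',np.hypot(*(X[:2]-C)).round(4))
E
python3 meas.py 6
```

```text
t 8.5 pos [ 0.5643 -0.1325  0.1445] hx [ 0.9729 -0.2311] -0.2332 z [ 0.    -0.001 -1.   ] F [ 0.63 -0.13 -0.11] open 0.0
side
notch [0.6244 0.0366 0.0527] 0.87 ang -0.199 r 0.0677
block [0.6071 0.0382 0.0692] 0.77 ang -0.236 r 0.0505
pin [0.6233 0.0348 0.0557] 0.6 ang -0.229 r 0.067
red 15 [0.6041 0.044  0.069 ] ang -0.129 r 0.0464
brass 4 [ 0.5507 -0.1058  0.055 ] ang -1.618 r 0.156
brass 7 [ 0.5478 -0.0775  0.055 ] ang -1.651 r 0.1279
brass 9 [ 0.5181 -0.0637  0.055 ] ang -1.908 r 0.1205
brass 12 [ 0.5528 -0.0174  0.055 ] ang -1.648 r 0.0676
brass 16 [0.6435 0.0314 0.055 ] ang -0.215 r 0.0875
brass 13 [0.5118 0.0621 0.069 ] ang 2.886 r 0.0477
brass 9 [0.5669 0.0986 0.069 ] ang 1.389 r 0.0494
top
notch [0.6231 0.0353 0.0571] 0.85 ang -0.222 r 0.0667
block [0.6071 0.0408 0.0672] 0.85 ang -0.185 r 0.05
pin [0.6259 0.0338 0.0543] 0.96 ang -0.234 r 0.0698
red 9 [0.6039 0.04   0.069 ] ang -0.215 r 0.047
brass 676 [0.5969 0.1664 0.055 ] ang 1.248 r 0.1227
brass 192 [ 0.6622 -0.0383  0.055 ] ang -0.703 r 0.1366
brass 30 [0.6427 0.0331 0.055 ] ang -0.197 r 0.0864
brass 4 [0.5665 0.0962 0.06
[... 584 characters left out ...]
5 ] ang -0.204 r 0.087
brass 13 [0.5118 0.0621 0.069 ] ang 2.886 r 0.0477
brass 10 [0.567  0.0987 0.069 ] ang 1.389 r 0.0495
top
notch [0.6223 0.0343 0.0621] 0.7 ang -0.239 r 0.0662
block [0.6062 0.0438 0.066 ] 0.84 ang -0.128 r 0.0486
pin [0.6295 0.0301 0.0558] 0.78 ang -0.271 r 0.0742
red 9 [0.604 0.04  0.069] ang -0.215 r 0.0471
brass 664 [0.5979 0.1664 0.055 ] ang 1.241 r 0.1231
brass 193 [ 0.6622 -0.0377  0.055 ] ang -0.699 r 0.1362
brass 29 [0.6429 0.033  0.055 ] ang -0.197 r 0.0866
brass 4 [0.5665 0.0961 0.069 ] ang 1.389 r 0.0469
brass 116 [ 0.5142 -0.0728  0.055 ] ang -1.914 r 0.1304
brass 7 [0.5482 0.0034 0.069 ] ang -1.777 r 0.0477
brass 8 [0.511  0.0585 0.069 ] ang 2.964 r 0.0478
```

View pics/side6c.png

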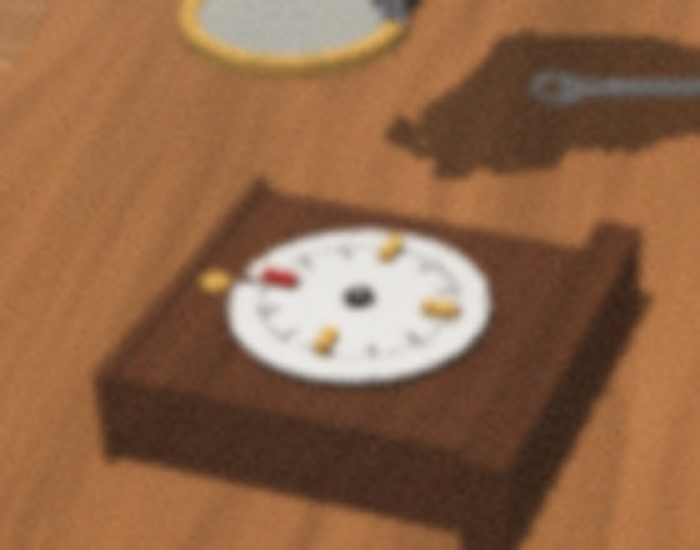

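View pics/top6c.png

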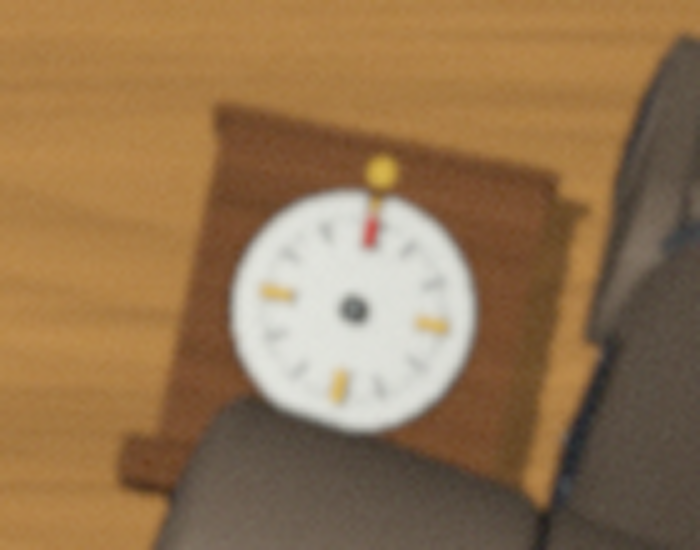

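Fitting lines through the opposite blocks puts the dial's 12 at -0.195 rad and the case marker at -0.193 rad. They agree, and the pin shows yellow in the notch in the top view. Next I move over the dial between 12 and 3 and press.

step_arm(
  series=[-0.0036,-0.036,0,0,0,0,0,-0.0036,-0.036,0,0,0,0,0,-0.0035,-0.036,0,0,0,0,0,-0.0035,-0.036,0,0,0,0,0,0,0,0.04,0,0,0,0,0,0,0.025,0,0,0,0,0,0,0.01,0,0,0,0,0,0,0.004,0,0,0,0,0,0,0,0,0,0,0,0,0,0,0,0,0,0],
)

```text
clock: 10.3
ee_pos: [0.5847, 0.0158, 0.0664]
eef_rot: [0.0, 0.993, -0.114, 0.001]
ft_force: [0.2, -0.4, 0.8]
opening: -0.0
```

step_arm(
  series=[0,0,0.001,0,0,0,0,0,0,0.001,0,0,0,0,0,0,0.001,0,0,0,0,0,0,0.001,0,0,0,0,0,0,0,0,0,0,0],
)

```text
clock: 10.8
ee_pos: [0.5843, 0.0161, 0.0614]
eef_rot: [0.0, 0.994, -0.114, 0.0]
ft_force: [-0.0, 0.2, 3.3]
opening: 0.002
```

step_arm(
  series=[0,0,0.0005,0,0,0,0,0,0,0.0005,0,0,0,0,0,0,0.0005,0,0,0,0,0,0,0,0,0,0,0],
)

```text
clock: 11.2
ee_pos: [0.5843, 0.0161, 0.0598]
eef_rot: [0.0, 0.994, -0.114, 0.0]
ft_force: [0.3, -0.9, 3.4]
opening: 0.003
```

It has gone past the 61 mm pin-rest height at only 3.4 N, so the notch is taking the pin.

step_arm(
  series=[0,0,0.0007,0,0,0,0,0,0,0.0007,0,0,0,0,0,0,0.0007,0,0,0,0,0,0,0.0007,0,0,0,0,0,0,0,0,0,0,0],
)

```text
clock: 11.7
ee_pos: [0.5842, 0.0161, 0.0569]
eef_rot: [0.0, 0.994, -0.114, 0.0]
ft_force: [0.3, -0.4, 1.7]
opening: -0.0
```

step_arm(
  series=[0,0,0.0006,0,0,0,0,0,0,0.0006,0,0,0,0,0,0,0.0006,0,0,0,0,0,0,0,0,0,0,0],
)

```text
clock: 12.1
ee_pos: [0.5842, 0.0161, 0.0551]
eef_rot: [0.0, 0.994, -0.114, 0.0]
ft_force: [0.8, -0.4, 2.3]
opening: -0.0
```

step_arm(
  series=[0,0,0.0005,0,0,0,0,0,0,0.0005,0,0,0,0,0,0,0,0,0,0,0],
)

```text
clock: 12.4
ee_pos: [0.5842, 0.0161, 0.0541]
eef_rot: [0.0, 0.994, -0.114, 0.0]
ft_force: [0.5, -1.3, 3.0]
opening: -0.003
```

step_arm(
  series=[0,0,0.0003,0,0,0,0,0,0,0,0,0,0,0],
)

```text
clock: 12.6
ee_pos: [0.5842, 0.0161, 0.0539]
eef_rot: [0.0, 0.994, -0.114, 0.0]
ft_force: [1.0, -2.3, 2.5]
opening: -0.004
```

step_arm(
  series=[0,0,0.0003,0,0,0,0,0,0,0,0,0,0,0],
)

```text
clock: 12.8
ee_pos: [0.5843, 0.0161, 0.0537]
eef_rot: [0.0, 0.994, -0.114, 0.0]
ft_force: [-0.6, -1.5, 4.7]
opening: 0.004
```

step_arm(
  series=[0,0,0.0003,0,0,0,0,0,0,0,0,0,0,0],
)

```text
clock: 13.0
ee_pos: [0.5843, 0.0161, 0.0536]
eef_rot: [0.0, 0.994, -0.114, 0.0]
ft_force: [-0.1, -1.1, 6.9]
opening: 0.002
```

The dial has bottomed at about 54 mm, with the force rising gently and z stalled. I retract straight up and check.

step_arm(
  series=[0,0,-0.005,0,0,0,0,0,0,-0.02,0,0,0,0,0,0,-0.04,0,0,0,0,0,0,-0.04,0,0,0,0,0,0.04,0,0,0,0,0,0,0.04,0,0,0,0,0,0,0.04,0,0,0,0,0,0,0.03,0,0,0,0,0,0,0,0,0,0,0,0,0,0,0,0,0,0,0],
)

```text
clock: 14.0
ee_pos: [0.5499, -0.1301, 0.1581]
eef_rot: [-0.0, 0.993, -0.114, -0.0]
ft_force: [1.0, -0.1, -0.0]
opening: 0.002
```

```bash

python3 meas.py 7 | grep -v 'r 0.1'; python3 -c "
from h import *
for c in ['top','side']:
    p=env.camera(c)
    for q in ['mug','jar','bezel','screwdriver','opener']:
        for r in env.tip_of(q,p)[:1]: print(q,np.round(r['position'],3))
"
```

```text
t 14.0 pos [ 0.5499 -0.1301  0.1581] hx [ 0.9738 -0.2275] -0.2295 z [-0.001  0.    -1.   ] F [ 0.98 -0.15 -0.05] open 0.002
side
notch [0.6248 0.032  0.0491] 0.85 ang -0.263 r 0.0692
block [0.6078 0.037  0.0596] 0.75 ang -0.255 r 0.0515
pin [0.6202 0.033  0.0553] 0.75 ang -0.267 r 0.0645
red 15 [0.6013 0.0547 0.069 ] ang 0.108 r 0.0436
brass 10 [0.5465 0.0159 0.069 ] ang -1.896 r 0.036
brass 14 [0.643  0.0325 0.055 ] ang -0.203 r 0.0867
brass 12 [0.5102 0.0728 0.069 ] ang 2.697 r 0.0529
brass 12 [0.5645 0.1093 0.069 ] ang 1.462 r 0.0596
top
notch [0.6233 0.0365 0.0503] 0.82 ang -0.204 r 0.0667
block [0.6051 0.0419 0.0604] 0.93 ang -0.17 r 0.0478
pin [0.6251 0.0315 0.0556] 0.95 ang -0.269 r 0.0696
red 8 [0.6032 0.0405 0.069 ] ang -0.206 r 0.0462
brass 30 [0.6427 0.0329 0.055 ] ang -0.2 r 0.0864
brass 6 [0.5652 0.096  0.069 ] ang 1.416 r 0.0466
brass 6 [0.5467 0.0035 0.069 ] ang -1.81 r 0.0479
brass 8 [0.5101 0.0587 0.069 ] ang 2.962 r 0.0486
side
notch [0.6223 0.035  0.0466] 0.84 ang -0.229 r 0.066
block [0.6058 0.0391 0.0638] 0.63 ang -0.224 r 0.049
pin [0.6209 0.0347 0.053 ] 0.62 an
[... 276 characters left out ...]
otch [0.6216 0.0346 0.0528] 0.65 ang -0.238 r 0.0654
block [0.6053 0.04   0.0602] 0.85 ang -0.208 r 0.0483
pin [0.6238 0.0338 0.0571] 0.55 ang -0.241 r 0.0678
red 8 [0.6031 0.0405 0.069 ] ang -0.207 r 0.0461
brass 30 [0.6427 0.0331 0.055 ] ang -0.198 r 0.0864
brass 6 [0.5652 0.096  0.069 ] ang 1.416 r 0.0466
brass 7 [0.5468 0.0036 0.069 ] ang -1.807 r 0.0477
brass 8 [0.5102 0.0587 0.069 ] ang 2.962 r 0.0486
mug [0.626 0.031 0.054]
jar [ 0.621  0.373 -0.001]
bezel [ 0.691 -0.378 -0.005]
screwdriver [ 0.283  0.315 -0.001]
opener [ 0.452 -0.316  0.001]
mug [ 0.3   -0.393 -0.002]
jar [0.619 0.373 0.004]
bezel [ 0.69  -0.382  0.002]
screwdriver [ 0.28   0.311 -0.004]
opener [ 0.458 -0.317  0.003]
```

View pics/side7c.png

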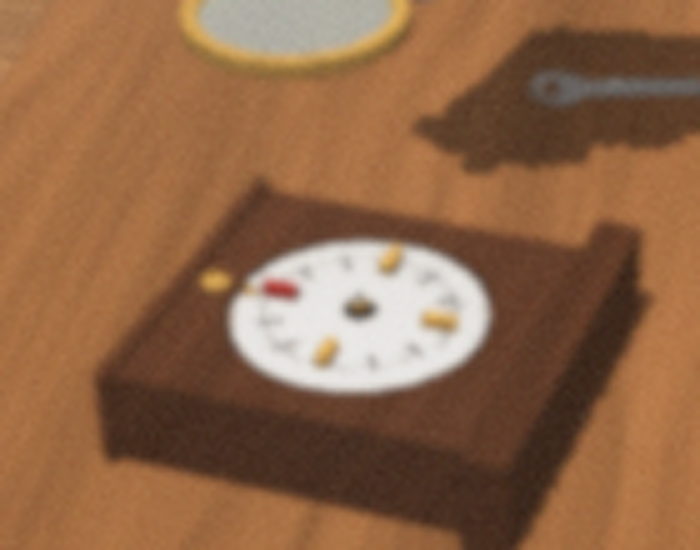

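View pics/top7c.png

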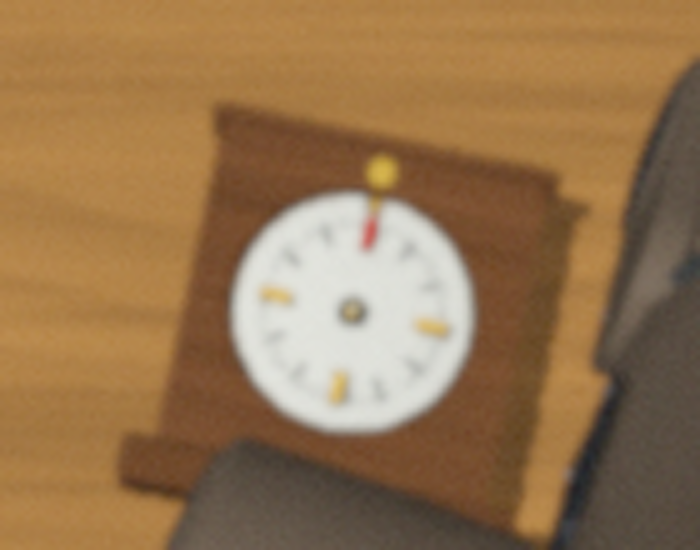

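The dial sits flush and aligned. Both mug detections fell on other things, so I'll check it in the full picture.

View pics/side7.png

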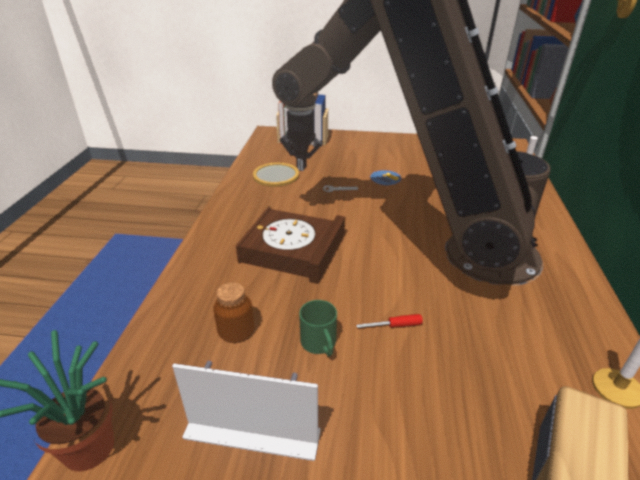

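The mug at (318,327), jar at (234,312) and screwdriver at (390,322) are exactly where they were at the start. The dial sits sunk in the case at (289,234), and the arm is clear.

```bash
python3 -c "
from plant import env
print(env.close_job())"
```

```text
the job is handed in; nothing more can be done
None
```

The dial is turned round with its notch over the pin, pressed fully home, and the job is handed in (no verdict is reported). I pushed the red block round about 0.85 rad counter-clockwise with the closed fingertip. Then I pressed the dial between 12 and 3 in small steps.

- **Alignment:** before pressing, the dial's 12 measured -0.195 rad against the case marker's -0.193 rad. Afterwards both pictures show the pin in the notch, and the top view still has the 12 in line with the marker to about 0.01 rad.
- **Depth:** the dial went down at about 2–4 N and stopped with the fingertip at 53.6–54 mm; fully home is 54 mm. The highest reading was 6.9 N, well under the 60 N limit. The side picture shows the dial sunk in the case.
- **Other things:** jar, bezel, screwdriver and opener are within a few mm of where they started. The arm stands clear, and the clock read 14 s after the last move, against the 69 s limit.

Two checks disagreed:
- **Mug:** the network's last two mug reports landed on the clock and the dish. The full side picture shows the mug unmoved.
- **Side-view angles:** after pressing, my own colour-based side-view angles came out wrong because they still assumed the dial's raised height. I relied on the top view instead.

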